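Make up two bingo-night player kits

TASK

Make up the two kits for bingo night. In the black tray stand the green tumbler in the wide well and the blue and yellow daubers in the two narrow wells, one in each, either way round; in the white tray stand the orange tumbler in the wide well and the purple dauber in either narrow well. Everything must end upright on the floor of its well, let go and still; leave the jar of counters and the stack of boards alone where they are.

Things in the scene. Friction and masses are not known exactly. Their poses are not given: they have to be found in the camera images.
- green_tumbler: Loose open green plastic tumbler standing upright mouth up, 88 mm high, tapered round: 44 mm across at the foot, 54 mm at 80 mm height, 56 mm at the rim; wall 3 mm; about 60 g. Origin: centre of its underside; z up its axis.
- orange_tumbler: Loose open orange plastic tumbler standing upright mouth up, 88 mm high, tapered round: 44 mm across at the foot, 54 mm at 80 mm height, 56 mm at the rim; wall 3 mm; about 60 g. Origin: centre of its underside; z up its axis.
- blue_dauber: Loose closed blue ink dauber (marker bottle) standing upright, 98 mm high, round: body 38 mm across up to 60 mm height with a white label band, then a straight cap of the same colour, 34 mm across, from 60 to 98 mm height; the cap does not come off; about 90 g. Origin: centre of its underside; z up its axis.
- yellow_dauber: Loose closed yellow ink dauber (marker bottle) standing upright, 98 mm high, round: body 38 mm across up to 60 mm height with a white label band, then a straight cap of the same colour, 34 mm across, from 60 to 98 mm height; the cap does not come off; about 90 g. Origin: centre of its underside; z up its axis.
- purple_dauber: Loose closed purple ink dauber (marker bottle) standing upright, 98 mm high, round: body 38 mm across up to 60 mm height with a white label band, then a straight cap of the same colour, 34 mm across, from 60 to 98 mm height; the cap does not come off; about 90 g. Origin: centre of its underside; z up its axis.
- black_tray: Fixed black plastic tray, 88 (x) by 216 (y) by 20 mm high. Origin: centre of its underside; z up. Floor 5 mm thick; walls and dividers 4 mm thick, 20 mm high. Three open wells in a row along y, each 80 mm long in x: a wide one (80 mm) centred at y = -64 mm, two narrow ones (60 mm) at y = +10 and +74 mm. Empty at the start; the wide well may lie to either side.
- white_tray: Fixed white plastic tray, 88 (x) by 216 (y) by 20 mm high. Origin: centre of its underside; z up. Floor 5 mm thick; walls and dividers 4 mm thick, 20 mm high. Three open wells in a row along y, each 80 mm long in x: a wide one (80 mm) centred at y = -64 mm, two narrow ones (60 mm) at y = +10 and +74 mm. Empty at the start; the wide well may lie to either side.
- counter_jar: Bystander: loose clear jar of counters with a red lid, 66 mm across, 70 mm high, beyond the stock. Origin: centre of its underside. Leave it alone.
- board_stack: Bystander: loose stack of brown chipboard bingo boards with bright green squares on top, 110 (x) by 150 (y) by 25 mm high, beyond the stock. Origin: centre of its underside. Leave it alone.
Things that resemble listed ones, but are neither listed nor needed, are in the scene too. What is meant by the purple_dauber is not grey, and is the smaller of those in its own colour.

How it is judged:
By the outcome, as a careful person would: the job done as asked, in the order asked, and still so for the second after the job is handed in, with the robot touching nothing.
It also fails if it takes over 128 s, if anything falls off the work surface, if the arm or the gripper's body presses on something with over 40 N, if the wrist force passes 120 N, or if a joint passes its speed limit or range.

ROBOT

A 6-joint arm with a two-finger parallel gripper is mounted at the origin on the work surface. World frame = base frame: x ahead of the robot, y to its left, z up, the work surface at z = 0. Lengths are in mm, angles in rad, forces in N, time in s.
With the tool pointing down it reaches from about 350 to 875 mm from the base axis. Payload 4.2 kg.
Tool frame: the origin (TCP) lies midway between the tips of the shut fingers; the grasp point (between the pads) lies 19 mm behind it; x points along the fingers, y is the direction in which the jaws open and shut, and the axes are right-handed (so a half turn about x gives the same grasp; the last joint's range is limited). The gripper opens to 85 mm and grips with 20 to 120 N. Pads are 22 mm wide; open, the fingers measure 114 mm over their backs; the gripper's body (76 mm by 85 mm) begins 54 mm behind the grasp point. The pads swing forward as they close: fully open they stand 13 mm farther back than shut.
Start: joints at [1.477, 0.385, 0.008, 0, -1.194, -0.259], TCP at [215.921, 586.496, 231.312] pointing down, gripper open.
Joint ranges: [-3.14, 3.14], [-1.21, 2.06], [-1.07, 1.41], [-3.16, 2.05], [-2.99, -0.16], [-3.1, 3.1]. Speed limits (rad/s): [2.79, 2.79, 3.14, 3.14, 3.14, 3.14].

INTERFACE

Orientations are given as a unit quaternion [x, y, z, w].
In Python, from bench import readout, imaging, arm gives the robot as it stands.
- The arm moves only by the tool arm_command, never from a script. Its argument "increments" is a list of rows, each a list of 3 entries, a list of its own where there are three numbers: the turn, a rotation vector about the world's x, y, z in degrees, then the shift along the world's x, y, z in mm, then the closure, from 0 (fully open) to 1 (shut). In form: [[[ax, ay, az], [tx, ty, tz], fingers], ...]. A call has exactly 5 rows; each row is the pose to reach, as a shift and turn from the pose measured when the call began; what a row does not reach only later rows make up. A row lasts 1/10 s, in which the tool goes at most 50 mm and 8.59 degrees, less where a joint would pass 70% of its speed; a pose out of reach is approached as far as the arm can. A call with a gripper value outside its range is refused whole. The fingers move at their own pace and stop on an object; the grip force is fixed at half the most. Time passes only in rows, so rows that repeat a pose let the fingers close, or fill a call up. It gives the time, the measured TCP pose, the force and the opening at its end, in the units of the state.
- readout.read_state(): the state, without advancing time (a new reading comes with each control period).
- imaging.get_image(name): name is "side" or "top" or "wrist"; returns (picture, depth): 384x512x3 uint8, blue, green, red; 384x512 float32, mm along the optical axis (not along the pixel's ray), 0 where there is no reading.
- imaging.camera_info(name): a dict with "vfov" (degrees; the focal length in pixels is half the picture's height over the tangent of half this angle, whatever the lens; pixels are square), "cx", "cy" (the principal point, pixels), "eye" and "rotation" of the camera in the world; the wrist camera has in their place "T_tool_cam" (4x4, takes a point from camera to tool coordinates, whose origin is the TCP and whose axes are the tool frame's). Camera axes: x right, y down, z forward; pixel columns grow to the right and rows downward; lengths in mm; the calibration is good to about 2 mm. A picture is of the moment at which its call begins: read the wrist's pose just before it. camera_info takes no time and is no camera call.
- arm.job_done(): hands the job in, once; it reports no verdict.
The state is a dict: "clock": time; "joints": joint angles; "joint_vel": joint speeds; "joint_efforts": joint torques, N m; "position": TCP position; "ee_rot": TCP orientation; "contact_force": force on the tool from outside, world axes, zero at the start; "wrist_torque": the same for the moment, N m; "gripper_width": finger opening in mm.
Only numpy, scipy, OpenCV 4.12 (cv2) and the standard library are available. Lean on these libraries where they do the work, as an engineer would, in place of code of your own. Each camera call takes 0.05 s, during which the arm holds its last target. There are 200 camera calls.

## Working session

There is one attempt and no reset: what is moved stays moved. The work goes in short steps, Python scripts to look and compute and a tool call to move; the robot and the scene stay as the last step left them, time stands still between calls to the robot, and variables do not carry over. Pictures are saved under pics/ and viewed, about 12 in all and at most 16, crops included, and the job is handed in when it is done.

Besides the shell and the picture viewer there is one more tool, called after ">>>" as a command line: name --argument value ..., lists and objects as JSON in quotes. arm_command: Moves the arm, as the interface text tells. Its arguments: {"type":"object","properties":{"increments":{"type":"array","items":{"type":"array"}}},"required":["increments"]}

```bash
mkdir -p pics; ls; python3 - <<'E'
from bench import readout, imaging
import cv2, numpy as np
s=readout.read_state(); print(s)
for n in ("top","side"):
    im,d=imaging.get_image(n); np.savez(n+"0.npz",im=im,d=d); cv2.imwrite(f"pics/{n}0.png",im); print(n,imaging.camera_info(n),(d>0).mean())
print(imaging.camera_info("wrist"))
E
```

```text
pics
{'clock': 0.0, 'joints': array([ 1.47660991e+00,  3.85565667e-01,  6.63224723e-03, -4.81936760e-04,
       -1.19400499e+00, -2.58603683e-01]), 'joint_vel': array([ 1.74932308e-04,  6.55435058e-04,  8.19109867e-04, -7.48724840e-04,
       -5.04823855e-04, -1.70977992e-05]), 'joint_efforts': array([-1.45447589e-04, -3.92282259e+01,  1.88408285e+01,  4.18632746e+00,
       -4.57266826e-03,  8.21928978e-06]), 'position': array([215.73150056, 585.96891158, 230.22113138]), 'ee_rot': array([-0.69602729,  0.12491391,  0.69621858,  0.12337833]), 'contact_force': array([-0.12507823, -0.43609158, -0.43408987]), 'wrist_torque': array([ 0.0611956 , -0.00963301,  0.00097655]), 'gripper_width': 85.49912713895046}
top {'vfov': 43.33891431065619, 'cx': 255.24835342277618, 'cy': 194.2141239495189, 'eye': array([ 489.71739479,   40.18287159, 1031.01104958]), 'rotation': array([-0.70061837,  0.70933453, -0.06268903,  0.04526051])} 0.9959869384765625
side {'vfov': 42.37441246682317, 'cx': 255.60469108050074, 'cy': 190.20660057500308, 'eye': array([267.11479141, 703.19054104, 948.15893975]), 'rotation': array([-0.2245245 ,  0.91475387, -0.32405006,  0.08834965])} 0.9960581461588541
{'vfov': 66.82378418345073, 'cx': 252.95000538186838, 'cy': 193.0846292984097, 'T_tool_cam': array([[-2.89820538e-04, -3.00521752e-01,  9.53774917e-01,
        -1.42443196e+02],
       [ 9.99999033e-01, -1.38419318e-03, -1.32274292e-04,
        -7.25335849e-01],
       [ 1.35996004e-03,  9.53773957e-01,  3.00521862e-01,
        -7.64794500e+01],
       [ 0.00000000e+00,  0.00000000e+00,  0.00000000e+00,
         1.00000000e+00]])}
```

View pics/top0.png

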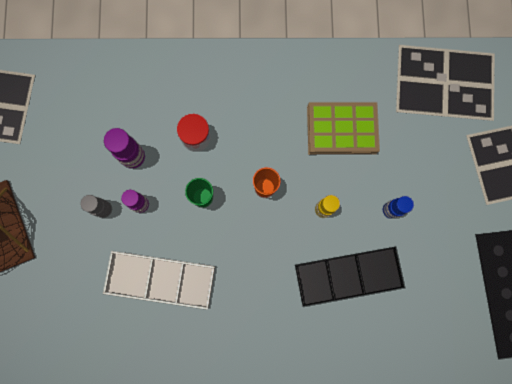

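View pics/side0.png

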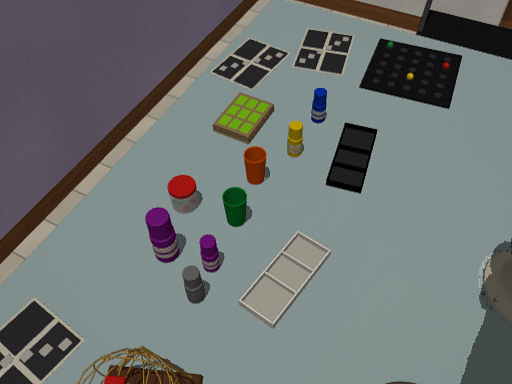

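The top view shows these positions:
- Stock: green tumbler (200,193), orange tumbler (266,183), yellow dauber (330,206), blue dauber (400,206), and the small purple dauber (134,200) next to a grey one (97,206).
- White tray: (160,280), wide well on the left.
- Black tray: (350,277), wide well on the right.

Next I'll locate them from colour and depth.

```bash
cat > h.py <<'E'
import numpy as np, cv2
from scipy.spatial.transform import Rotation as R
from bench import readout, imaging
def cam(name, s=None):
    c=imaging.camera_info(name)
    if name=="wrist":
        T=np.eye(4);T[:3,:3]=R.from_quat(s["ee_rot"]).as_matrix();T[:3,3]=s["position"];T=T@c["T_tool_cam"]
        Rm,e=T[:3,:3],T[:3,3]
    else: Rm,e=R.from_quat(c["rotation"]).as_matrix(),np.array(c["eye"])
    return c,Rm,e
def cloud(name,d,s=None):
    c,Rm,e=cam(name,s); f=192/np.tan(np.radians(c["vfov"]/2))
    v,u=np.mgrid[:384,:512]
    p=np.stack([(u-c["cx"])/f,(v-c["cy"])/f,np.ones_like(u,float)],-1)*d[...,None]
    return p@Rm.T+e
HUE=dict(green=(50,75),orange=(3,16),yellow=(20,34),blue=(105,128),purple=(138,160))
def mask(im,col):
    h=cv2.cvtColor(im,cv2.COLOR_BGR2HSV); a,b=HUE[col]
    return cv2.inRange(h,(a,130,50),(b,255,255))
E
python3 - <<'E'
from h import *
for n in ("top","side"):
    z=np.load(n+"0.npz"); im,d=z["im"],z["d"]; P=cloud(n,d)
    print(n,"table z",np.median(P[...,2]))
    for col in HUE:
        k,l,st,ce=cv2.connectedComponentsWithStats(mask(im,col))
        for i in range(1,k):
            if st[i,4]<60: continue
            p=P[(l==i)&(d>0)]; zt=np.percentile(p[:,2],95); t=p[p[:,2]>zt-8]
            c,r=cv2.minEnclosingCircle(t[:,:2].astype(np.float32))
            print(col,st[i,:4],"z",zt.round(),"circ",np.round(c),round(r),"med",np.median(t[:,:2],0).round(), "ptp",np.percentile(t[:,:2],[2,98],axis=0).round().tolist())
    hsv=cv2.cvtColor(im,cv2.COLOR_BGR2HSV)
    for nm,m in (("black",hsv[...,2]<75),("white",(hsv[...,1]<60)&(hsv[...,2]>110))):
        mm=(m&(P[...,0]>200)&(P[...,0]<470)&(P[...,1]>-400)&(P[...,1]<420)&(P[...,2]>14)&(P[...,2]<26)).astype(np.uint8)
        k,l,st,ce=cv2.connectedComponentsWithStats(mm,connectivity=8)
        i=1+np.argmax(st[1:,4]); q=P[l==i][:,:2].astype(np.float32); print(nm,st[i],cv2.minAreaRect(q), np.median(P[l==i][:,2]))
E
```

```text
top table z 0.5451983233673445
green [186 178  27  28] z 89.0 circ [642. 127.] 27 med [647. 129.] ptp [[616.0, 101.0], [668.0, 152.0]]
orange [253 167  28  30] z 89.0 circ [662.  -6.] 28 med [667.  -6.] ptp [[635.0, -33.0], [688.0, 20.0]]
orange [  0 181  11  12] z 15.0 circ [668. 544.] 13 med [670. 546.] ptp [[659.0, 534.0], [681.0, 554.0]]
orange [  0 191  26  52] z 16.0 circ [605. 521.] 57 med [599. 527.] ptp [[557.0, 498.0], [652.0, 549.0]]
orange [  0 234  33  37] z 16.0 circ [530. 519.] 42 med [528. 521.] ptp [[500.0, 481.0], [558.0, 543.0]]
yellow [318 195  22  21] z 101.0 circ [ 614. -132.] 17 med [ 614. -131.] ptp [[599.0, -146.0], [628.0, -117.0]]
blue [388 196  26  20] z 101.0 circ [ 611. -277.] 17 med [ 611. -276.] ptp [[595.0, -291.0], [625.0, -262.0]]
purple [104 128  35  34] z 143.0 circ [733. 278.] 24 med [732. 278.] ptp [[711.0, 256.0], [754.0, 299.0]]
purple [122 190  23  20] z 100.0 circ [629. 259.] 17 med [629. 259.] ptp [[613.0, 244.0], [644.0, 274.0]]
black [298 277 107  30 325] ((452.2017822265625, -182.2418975830078), (57.20249557495117, 216.44920349121094), 6
[... 1535 characters left out ...]
4  24] z 102.0 circ [ 609. -278.] 19 med [ 609. -274.] ptp [[594.0, -292.0], [624.0, -260.0]]
purple [146 208  29  40] z 143.0 circ [732. 279.] 25 med [732. 281.] ptp [[711.0, 258.0], [753.0, 301.0]]
purple [200 235  19  27] z 101.0 circ [629. 261.] 17 med [628. 262.] ptp [[614.0, 246.0], [643.0, 276.0]]
purple [156 253  21   9] z 22.0 circ [727. 289.] 22 med [718. 300.] ptp [[707.0, 280.0], [741.0, 305.0]]
black [337 128  40  63 297] ((455.5674743652344, -180.45761108398438), (59.79187774658203, 222.3677215576172), 8.31280517578125) 19.769403700694284
white [263 237  68  89 385] ((450.7846374511719, 218.67864990234375), (218.40234375, 59.643592834472656), 83.9917984008789) 20.26357343048801
```

```bash
python3 - <<'E'
from h import *
s=readout.read_state(); M=R.from_quat(s["ee_rot"]).as_matrix(); print(M.round(3))
for n in ("top","side"):
    z=np.load(n+"0.npz"); im,d=z["im"],z["d"]; P=cloud(n,d)
    hsv=cv2.cvtColor(im,cv2.COLOR_BGR2HSV)
    for nm,m,sg in (("black",hsv[...,2]<75,-1),("white",(hsv[...,1]<60)&(hsv[...,2]>110),1)):
        mm=(m&(P[...,0]>200)&(P[...,0]<540)&(abs(P[...,1]-sg*200)<170)&(P[...,2]>15)&(P[...,2]<26)).astype(np.uint8)
        k,l,st,ce=cv2.connectedComponentsWithStats(mm,connectivity=8)
        i=1+np.argmax(st[1:,4]); q=P[l==i][:,:2].astype(np.float32); (c,sz,a)=cv2.minAreaRect(q)
        b=cv2.boxPoints((c,sz,a)); e=max((b[1]-b[0],b[2]-b[1]),key=np.linalg.norm); e/=np.linalg.norm(e); e*=np.sign(e[1])
        # dividers: profile of wall-top points along e
        t=(q-np.array(c))@e; w=(q-np.array(c))@np.array([e[1],-e[0]]); h=np.histogram(t[abs(w)<30],bins=np.arange(-110,111,5))
        print(n,nm,np.round(c),np.round(sz),e.round(3),[(int(x),int(k)) for k,x in zip(*h) if k>3])
        sgn=[1 if len(t[(abs(w)<30)&(abs(t+g*22)<5)])>len(t[(abs(w)<30)&(abs(t-g*22)<5)]) else -1 for g in (1,)]
        for k,y in (("wide",-64),("n1",10),("n2",74)):
            print("  ",k,[np.round(np.array(c)+o*y*e).tolist() for o in (1,-1)])
E
```

```text
[[-0.001 -0.346 -0.938]
 [-0.002 -0.938  0.346]
 [-1.     0.002 -0.   ]]
top black [ 472. -180.] [ 87. 215.] [-0.163  0.987] [(-110, 32), (-105, 27), (-25, 69), (35, 10), (40, 60), (100, 21), (105, 39)]
   wide [[482.0, -243.0], [462.0, -116.0]]
   n1 [[470.0, -170.0], [474.0, -189.0]]
   n2 [[460.0, -107.0], [484.0, -253.0]]
top white [470. 215.] [216.  88.] [0.159 0.987] [(-110, 46), (-105, 10), (-45, 53), (20, 51), (100, 18), (105, 36)]
   wide [[460.0, 152.0], [480.0, 278.0]]
   n1 [[471.0, 225.0], [468.0, 205.0]]
   n2 [[481.0, 288.0], [458.0, 142.0]]
side black [ 471. -179.] [ 88. 224.] [-0.158  0.987] [(-110, 31), (-105, 27), (-25, 40), (-20, 20), (35, 6), (40, 48), (45, 10), (100, 17), (105, 53)]
   wide [[481.0, -242.0], [461.0, -116.0]]
   n1 [[469.0, -169.0], [472.0, -189.0]]
   n2 [[459.0, -106.0], [483.0, -252.0]]
side white [471. 215.] [218.  89.] [0.164 0.986] [(-110, 31), (-105, 33), (-45, 47), (-40, 20), (20, 59), (25, 6), (100, 13), (105, 59)]
   wide [[460.0, 152.0], [481.0, 278.0]]
   n1 [[472.0, 225.0], [469.0, 205.0]]
   n2 [[483.0, 288.0], [459.0, 142.0]]
```

>>> arm_command --increments '[[[0, 0, -8], [34, -37, 0], 0], [[0, 0, -16], [68, -73, 0], 0], [[0, 0, -24], [102, -110, 0], 0], [[0, 0, -32], [136, -147, 0], 0], [[0, 0, -40], [170, -183, 0], 0]]'

```text
clock: 0.6
position: [386.5, 401.2, 230.1]
ee_rot: [-0.61, 0.357, 0.611, 0.356]
contact_force: [1.3, 0.6, -1.4]
gripper_width: 85.2
```

>>> arm_command --increments '[[[0, 0, -8], [34, -37, 0], 0], [[0, 0, -16], [68, -73, 0], 0], [[0, 0, -24], [102, -110, 0], 0], [[0, 0, -30], [136, -147, 0], 0], [[0, 0, -30], [170, -183, 0], 0]]'

```text
clock: 1.1
position: [556.2, 217.6, 229.7]
ee_rot: [-0.497, 0.504, 0.498, 0.502]
contact_force: [1.2, 0.1, -0.2]
gripper_width: 85.5
```

>>> arm_command --increments '[[[0, 0, 0], [34, -36, 0], 0], [[0, 0, 0], [60, -65, 0], 0], [[0, 0, 0], [85, -91, 0], 0], [[0, 0, 0], [85, -91, 0], 0], [[0, 0, 0], [85, -91, 0], 0]]'

```text
clock: 1.6
position: [641.1, 125.8, 228.6]
ee_rot: [-0.496, 0.505, 0.498, 0.502]
contact_force: [-0.9, 0.9, -0.3]
gripper_width: 85.4
```

```bash
cat >> h.py <<'E'
def find(col,tag):
    """wrist look: centre of the rim/cap of the object of this colour nearest the TCP"""
    s=readout.read_state(); im,d=imaging.get_image("wrist"); cv2.imwrite(f"pics/w_{tag}.png",im)
    P=cloud("wrist",d,s); k,l,st,ce=cv2.connectedComponentsWithStats(mask(im,col)); print("tcp",s["position"].round(1),"w",round(s["gripper_width"],1))
    M=R.from_quat(s["ee_rot"]).as_matrix(); print("toolx",M[:,0].round(3),"tooly",M[:,1].round(3))
    for i in range(1,k):
        if st[i,4]<150: continue
        p=P[(l==i)&(d>0)]; zt=np.percentile(p[:,2],97); t=p[p[:,2]>zt-8]
        c,r=cv2.minEnclosingCircle(t[:,:2].astype(np.float32)); print(col,st[i].tolist(),"ztop",round(zt),"c",np.round(c,1),"r",round(r,1),"zmin",p[:,2].min().round(),"shift",np.round(np.array(c)-s["position"][:2],1))
E
python3 -c "
from h import *
find('green','green')"
```

```text
tcp [641.1 125.8 228.6] w 85.4
toolx [-0.005 -0.001 -1.   ] tooly [-1.     0.013  0.005]
green [225, 150, 53, 58, 2243] ztop 88 c [642.7 127.4] r 26.8 zmin 3.0 shift [1.6 1.5]
```

>>> arm_command --increments '[[[0, 0, 0], [2, 2, -50], 0], [[0, 0, 0], [2, 2, -100], 0], [[0, 0, 0], [2, 2, -150], 0], [[0, 0, 0], [2, 2, -180], 0], [[0, 0, 0], [2, 2, -184], 0]]'

```text
clock: 2.15
position: [638.6, 128.9, 40.4]
ee_rot: [-0.495, 0.507, 0.5, 0.498]
contact_force: [-0.7, -0.4, 0.4]
gripper_width: 85.5
```

>>> arm_command --increments '[[[0, 0, 0], [0, 0, 0], 0.3], [[0, 0, 0], [0, 0, 0], 0.5], [[0, 0, 0], [0, 0, 0], 0.7], [[0, 0, 0], [0, 0, 0], 0.7], [[0, 0, 0], [0, 0, 0], 0.7]]'

```text
clock: 2.65
position: [640.2, 129.5, 42.9]
ee_rot: [-0.496, 0.505, 0.499, 0.499]
contact_force: [-0.5, 0.8, 6.9]
gripper_width: 53.9
```

>>> arm_command --increments '[[[0, 0, 0], [0, 0, 0], 0.9], [[0, 0, 0], [0, 0, 20], 0.9], [[0, 0, 0], [0, 0, 50], 0.9], [[0, 0, 0], [0, 0, 85], 0.9], [[0, 0, 0], [0, 0, 120], 0.9]]'

```text
clock: 3.15
position: [639.5, 129.1, 163.5]
ee_rot: [-0.495, 0.506, 0.5, 0.499]
contact_force: [0.8, -0.3, -0.8]
gripper_width: 53.9
```

>>> arm_command --increments '[[[0, 0, 0], [-15, -36, 0], 0.9], [[0, 0, 0], [-33, -78, 0], 0.9], [[0, 0, 0], [-51, -120, 0], 0.9], [[0, 0, 0], [-69, -163, 0], 0.9], [[0, 0, 0], [-87, -206, 0], 0.9]]'

```text
clock: 3.65
position: [551.0, -78.4, 163.4]
ee_rot: [-0.495, 0.506, 0.5, 0.499]
contact_force: [1.1, -0.0, 0.1]
gripper_width: 54.1
```

>>> arm_command --increments '[[[0, 0, 0], [-18, -43, 0], 0.9], [[0, 0, 0], [-36, -86, 0], 0.9], [[0, 0, 0], [-54, -130, 0], 0.9], [[0, 0, 0], [-70, -165, 0], 0.9], [[0, 0, 0], [-70, -165, 0], 0.9]]'

```text
clock: 4.15
position: [478.2, -246.6, 163.1]
ee_rot: [-0.493, 0.508, 0.499, 0.5]
contact_force: [0.5, 0.3, -0.5]
gripper_width: 53.8
```

>>> arm_command --increments '[[[0, 0, 0], [3, 4, -40], 0.9], [[0, 0, 0], [3, 4, -80], 0.9], [[0, 0, 0], [3, 4, -105], 0.9], [[0, 0, 0], [3, 4, -111], 0.9], [[0, 0, 0], [3, 4, -113], 0.9]]'

```text
clock: 4.65
position: [481.2, -242.4, 49.7]
ee_rot: [-0.493, 0.508, 0.499, 0.499]
contact_force: [0.5, -0.4, -0.3]
gripper_width: 53.6
```

```bash
python3 - <<'E'
from h import *
im,d=imaging.get_image("side"); cv2.imwrite("pics/s1.png",cv2.resize(im[60:260,220:460],None,fx=3,fy=3))
E
```

```text
(no output)
```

View pics/s1.png

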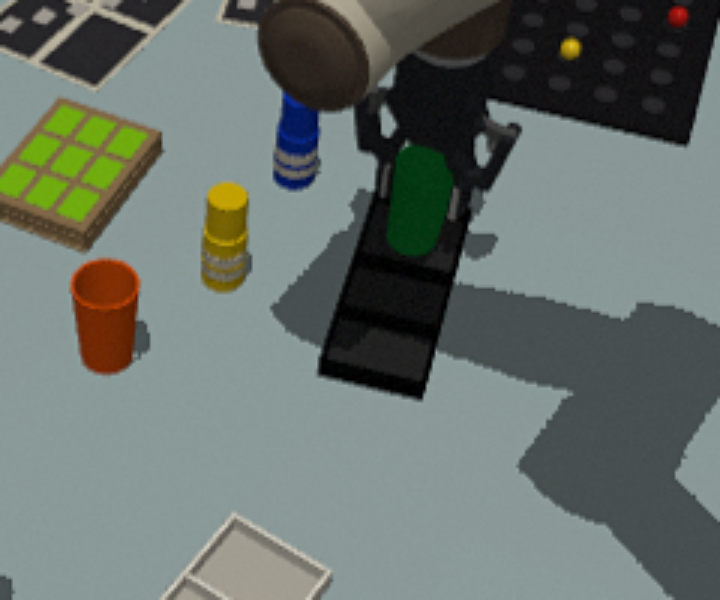

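The picture shows the green tumbler upright in the far, wide well (crop pixel 418,200). Releasing it.

>>> arm_command --increments '[[[0, 0, 0], [0, 0, -1], 0.9], [[0, 0, 0], [0, 0, -1.5], 0.6], [[0, 0, 0], [0, 0, -1.5], 0.4], [[0, 0, 0], [0, 0, -1.5], 0], [[0, 0, 0], [0, 0, -1.5], 0]]'

```text
clock: 5.2
position: [482.1, -242.6, 49.4]
ee_rot: [-0.494, 0.508, 0.499, 0.5]
contact_force: [0.0, 0.9, 0.2]
gripper_width: 80.5
```

>>> arm_command --increments '[[[0, 0, 0], [0, 0, 30], 0], [[0, 0, 0], [0, 0, 70], 0], [[0, 0, 0], [0, 0, 110], 0], [[0, 0, 0], [30, -10, 150], 0], [[0, 0, 0], [65, -20, 155], 0]]'

```text
clock: 5.7
position: [549.7, -263.9, 211.9]
ee_rot: [-0.498, 0.505, 0.495, 0.502]
contact_force: [1.1, -0.4, 0.4]
gripper_width: 85.6
```

>>> arm_command --increments '[[[0, 0, 0], [35, -8, 0], 0], [[0, 0, 0], [60, -14, 0], 0], [[0, 0, 0], [65, -15, 0], 0], [[0, 0, 0], [65, -15, 0], 0], [[0, 0, 0], [65, -15, 0], 0]]'

```text
clock: 6.2
position: [613.7, -278.6, 211.6]
ee_rot: [-0.498, 0.506, 0.495, 0.501]
contact_force: [0.4, 0.1, -0.2]
gripper_width: 85.4
```

```bash
python3 -c "
from h import *
find('blue','blue')"
```

```text
tcp [ 613.7 -278.6  211.6] w 85.4
toolx [-0.002 -0.006 -1.   ] tooly [-1.     0.014  0.002]
blue [239, 161, 35, 46, 1341] ztop 99 c [ 611.  -277.7] r 16.6 zmin -1.0 shift [-2.7  0.9]
```

>>> arm_command --increments '[[[0, 0, 0], [-3, 1, -45], 0], [[0, 0, 0], [-3, 1, -90], 0], [[0, 0, 0], [-3, 1, -130], 0], [[0, 0, 0], [-3, 1, -149], 0], [[0, 0, 0], [-3, 1, -149], 0]]'

```text
clock: 6.75
position: [607.4, -276.9, 59.7]
ee_rot: [-0.495, 0.507, 0.497, 0.5]
contact_force: [0.1, 0.1, -0.3]
gripper_width: 85.1
```

>>> arm_command --increments '[[[0, 0, 0], [0, 0, 0], 0.5], [[0, 0, 0], [0, 0, 0], 0.9], [[0, 0, 0], [0, 0, 0], 0.9], [[0, 0, 0], [0, 0, 0], 0.9], [[0, 0, 0], [0, 0, 0], 0.9]]'

```text
clock: 7.25
position: [608.5, -277.2, 61.6]
ee_rot: [-0.496, 0.506, 0.496, 0.501]
contact_force: [0.3, -0.2, 5.0]
gripper_width: 33.1
```

>>> arm_command --increments '[[[0, 0, 0], [0, 0, 0], 0.9], [[0, 0, 0], [0, 0, 20], 0.9], [[0, 0, 0], [0, 0, 50], 0.9], [[0, 0, 0], [0, 0, 85], 0.9], [[0, 0, 0], [0, 0, 120], 0.9]]'

```text
clock: 7.75
position: [607.9, -276.9, 181.9]
ee_rot: [-0.496, 0.507, 0.497, 0.5]
contact_force: [0.8, -0.5, -0.6]
gripper_width: 33.1
```

>>> arm_command --increments '[[[0, 0, 0], [-28, 21, 0], 0.9], [[0, 0, 0], [-66, 51, 0], 0.9], [[0, 0, 0], [-102, 79, 0], 0.9], [[0, 0, 0], [-130, 101, 0], 0.9], [[0, 0, 0], [-138, 107, 0], 0.9]]'

```text
clock: 8.25
position: [466.3, -168.3, 181.7]
ee_rot: [-0.495, 0.507, 0.498, 0.5]
contact_force: [0.4, -0.3, -0.7]
gripper_width: 32.9
```

>>> arm_command --increments '[[[0, 0, 0], [0, 0, -30], 0.9], [[0, 0, 0], [0, 0, -70], 0.9], [[0, 0, 0], [0, 0, -100], 0.9], [[0, 0, 0], [0, 0, -110], 0.9], [[0, 0, 0], [0, 0, -113], 0.9]]'

```text
clock: 8.75
position: [466.1, -168.5, 67.6]
ee_rot: [-0.494, 0.507, 0.499, 0.499]
contact_force: [0.7, 0.7, -0.1]
gripper_width: 33.6
```

```bash
python3 - <<'E'
from h import *
s=readout.read_state(); print(s["position"],s["contact_force"])
im,d=imaging.get_image("side"); cv2.imwrite("pics/s2.png",cv2.resize(im[60:260,220:460],None,fx=3,fy=3))
E
```

```text
[ 466.09210289 -168.54737169   67.63324875] [ 0.69641962  0.65196345 -0.07089902]
```

View pics/s2.png

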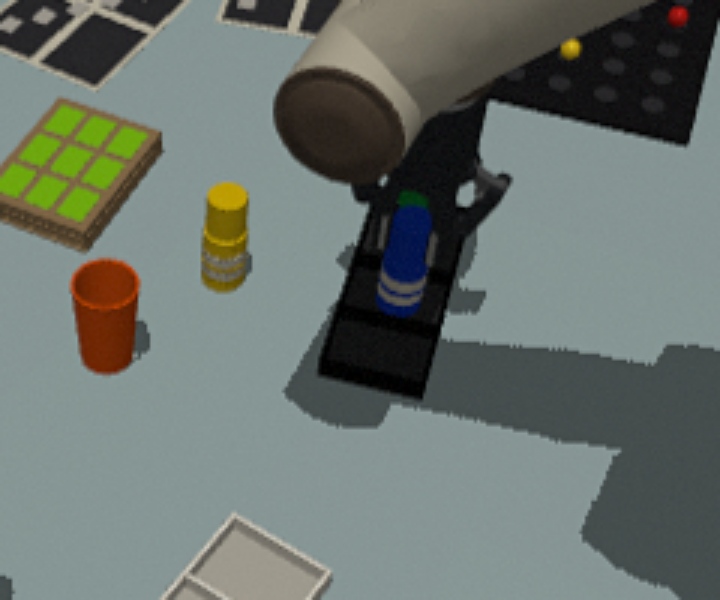

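The blue dauber is upright in the middle well (crop pixel 403,260). I'll release it and go to yellow.

>>> arm_command --increments '[[[0, 0, 0], [0, 0, -1], 0.9], [[0, 0, 0], [0, 0, -1.5], 0.7], [[0, 0, 0], [0, 0, -1.5], 0.5], [[0, 0, 0], [0, 0, -1.5], 0.2], [[0, 0, 0], [0, 0, -1.5], 0]]'

```text
clock: 9.3
position: [467.0, -168.6, 67.3]
ee_rot: [-0.495, 0.507, 0.498, 0.5]
contact_force: [-0.9, 0.7, 0.0]
gripper_width: 70.1
```

>>> arm_command --increments '[[[0, 0, 0], [0, 0, 10], 0], [[0, 0, 0], [0, 0, 50], 0], [[0, 0, 0], [0, 0, 95], 0], [[0, 0, 0], [20, 5, 135], 0], [[0, 0, 0], [55, 13, 145], 0]]'

```text
clock: 9.8
position: [523.8, -156.3, 219.7]
ee_rot: [-0.498, 0.504, 0.495, 0.502]
contact_force: [1.6, -0.2, 1.1]
gripper_width: 84.9
```

>>> arm_command --increments '[[[0, 0, 0], [40, 10, 0], 0], [[0, 0, 0], [80, 20, 0], 0], [[0, 0, 0], [92, 23, 0], 0], [[0, 0, 0], [92, 23, 0], 0], [[0, 0, 0], [92, 23, 0], 0]]'

```text
clock: 10.3
position: [614.8, -133.4, 219.6]
ee_rot: [-0.498, 0.505, 0.495, 0.502]
contact_force: [-0.0, -0.8, -0.1]
gripper_width: 85.3
```

```bash
python3 -c "
from h import *
find('yellow','yellow')"
```

```text
tcp [ 614.8 -133.4  219.6] w 85.3
toolx [ 0.001 -0.005 -1.   ] tooly [-1.     0.014 -0.001]
yellow [237, 159, 34, 46, 1275] ztop 99 c [ 614.3 -132. ] r 16.7 zmin 41.0 shift [-0.5  1.4]
```

>>> arm_command --increments '[[[0, 0, 0], [1, 1, -45], 0], [[0, 0, 0], [1, 1, -90], 0], [[0, 0, 0], [1, 1, -135], 0], [[0, 0, 0], [1, 1, -156], 0], [[0, 0, 0], [1, 1, -157], 0]]'

```text
clock: 10.85
position: [611.9, -133.0, 59.8]
ee_rot: [-0.496, 0.507, 0.497, 0.501]
contact_force: [-0.1, 0.8, -0.9]
gripper_width: 85.6
```

>>> arm_command --increments '[[[0, 0, 0], [0, 0, 0], 0.5], [[0, 0, 0], [0, 0, 0], 0.9], [[0, 0, 0], [0, 0, 0], 0.9], [[0, 0, 0], [0, 0, 0], 0.9], [[0, 0, 0], [0, 0, 0], 0.9]]'

```text
clock: 11.35
position: [613.0, -133.1, 61.8]
ee_rot: [-0.497, 0.506, 0.496, 0.501]
contact_force: [-0.0, 0.2, 5.7]
gripper_width: 33.2
```

>>> arm_command --increments '[[[0, 0, 0], [0, 0, 0], 0.9], [[0, 0, 0], [0, 0, 20], 0.9], [[0, 0, 0], [0, 0, 50], 0.9], [[0, 0, 0], [0, 0, 85], 0.9], [[0, 0, 0], [0, 0, 120], 0.9]]'

```text
clock: 11.85
position: [612.4, -133.0, 182.2]
ee_rot: [-0.496, 0.506, 0.496, 0.501]
contact_force: [1.1, -0.3, -0.1]
gripper_width: 33.1
```

>>> arm_command --increments '[[[0, 0, 0], [-30, 5, 0], 0.9], [[0, 0, 0], [-70, 12, 0], 0.9], [[0, 0, 0], [-110, 19, 0], 0.9], [[0, 0, 0], [-140, 25, 0], 0.9], [[0, 0, 0], [-149, 27, 0], 0.9]]'

```text
clock: 12.35
position: [459.8, -105.6, 181.9]
ee_rot: [-0.496, 0.507, 0.497, 0.501]
contact_force: [-0.1, 0.2, -0.7]
gripper_width: 33.4
```

>>> arm_command --increments '[[[0, 0, 0], [0, 0, -30], 0.9], [[0, 0, 0], [0, 0, -70], 0.9], [[0, 0, 0], [0, 0, -100], 0.9], [[0, 0, 0], [0, 0, -110], 0.9], [[0, 0, 0], [0, 0, -113], 0.9]]'

```text
clock: 12.85
position: [459.8, -105.7, 68.0]
ee_rot: [-0.495, 0.507, 0.497, 0.5]
contact_force: [0.3, -0.1, -0.9]
gripper_width: 33.1
```

```bash
python3 - <<'E'
from h import *
s=readout.read_state(); print(s["position"],s["contact_force"])
im,d=imaging.get_image("side"); cv2.imwrite("pics/s3.png",cv2.resize(im[60:260,220:460],None,fx=3,fy=3))
E
```

```text
[ 459.77420717 -105.72002322   67.96951171] [ 0.33809536 -0.10107247 -0.90978887]
```

View pics/s3.png

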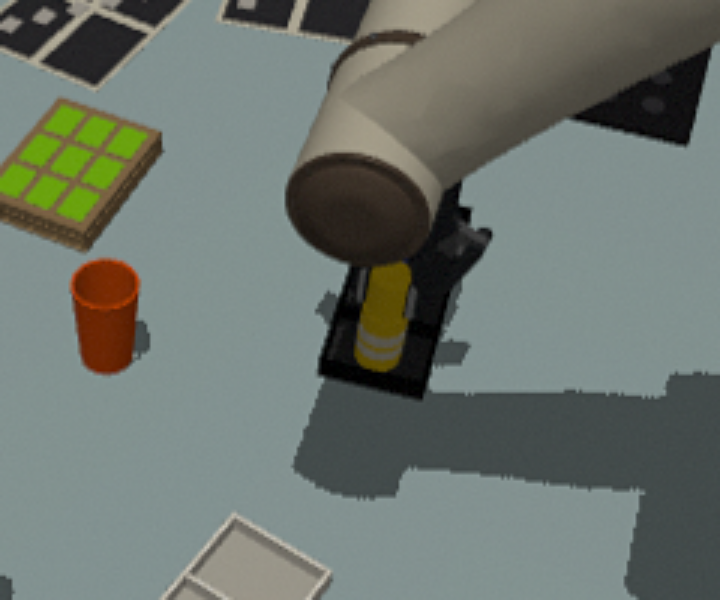

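The yellow dauber is upright in the near narrow well (crop pixel 382,320). I'll release it and go to orange.

>>> arm_command --increments '[[[0, 0, 0], [0, 0, -1], 0.9], [[0, 0, 0], [0, 0, -1.5], 0.7], [[0, 0, 0], [0, 0, -1.5], 0.5], [[0, 0, 0], [0, 0, -1.5], 0.2], [[0, 0, 0], [0, 0, -1.5], 0]]'

```text
clock: 13.4
position: [460.7, -105.6, 67.6]
ee_rot: [-0.496, 0.507, 0.497, 0.501]
contact_force: [0.2, -0.6, -0.5]
gripper_width: 70.0
```

>>> arm_command --increments '[[[0, 0, 0], [0, 0, 10], 0], [[0, 0, 0], [0, 0, 50], 0], [[0, 0, 0], [0, 0, 95], 0], [[0, 0, 0], [20, 10, 135], 0], [[0, 0, 0], [60, 30, 145], 0]]'

```text
clock: 13.9
position: [522.1, -76.3, 219.9]
ee_rot: [-0.498, 0.504, 0.494, 0.504]
contact_force: [0.5, -1.0, 1.0]
gripper_width: 85.5
```

>>> arm_command --increments '[[[0, 0, 0], [40, 20, 0], 0], [[0, 0, 0], [80, 40, 0], 0], [[0, 0, 0], [120, 60, 0], 0], [[0, 0, 0], [140, 69, 0], 0], [[0, 0, 0], [140, 69, 0], 0]]'

```text
clock: 14.4
position: [664.1, -5.9, 219.2]
ee_rot: [-0.499, 0.504, 0.494, 0.503]
contact_force: [-0.7, -1.5, 0.1]
gripper_width: 85.4
```

```bash
python3 -c "
from h import *
find('orange','orange')"
```

```text
tcp [664.1  -5.9 219.2] w 85.4
toolx [ 0.004 -0.005 -1.   ] tooly [-1.     0.014 -0.004]
orange [228, 149, 56, 61, 2501] ztop 88 c [662.4  -5.6] r 27.5 zmin -1.0 shift [-1.7  0.2]
orange [0, 230, 24, 85, 449] ztop -660 c [1671.3  602. ] r 161.9 zmin -691.0 shift [1007.2  607.9]
```

>>> arm_command --increments '[[[0, 0, 0], [0, 0, -45], 0], [[0, 0, 0], [0, 0, -90], 0], [[0, 0, 0], [0, 0, -135], 0], [[0, 0, 0], [0, 0, -170], 0], [[0, 0, 0], [0, 0, -174], 0]]'

```text
clock: 14.95
position: [658.2, -7.8, 41.2]
ee_rot: [-0.496, 0.507, 0.496, 0.501]
contact_force: [-0.7, -0.8, -0.3]
gripper_width: 85.6
```

>>> arm_command --increments '[[[0, 0, 0], [0, 0, 0], 0.3], [[0, 0, 0], [0, 0, 0], 0.5], [[0, 0, 0], [0, 0, 0], 0.7], [[0, 0, 0], [0, 0, 0], 0.9], [[0, 0, 0], [0, 0, 0], 0.9]]'

```text
clock: 15.45
position: [660.0, -7.7, 44.1]
ee_rot: [-0.497, 0.506, 0.495, 0.502]
contact_force: [0.0, -0.7, 6.2]
gripper_width: 54.1
```

>>> arm_command --increments '[[[0, 0, 0], [0, 0, 0], 0.9], [[0, 0, 0], [0, 0, 20], 0.9], [[0, 0, 0], [0, 0, 50], 0.9], [[0, 0, 0], [0, 0, 85], 0.9], [[0, 0, 0], [0, 0, 120], 0.9]]'

```text
clock: 15.95
position: [659.3, -7.6, 164.9]
ee_rot: [-0.497, 0.506, 0.495, 0.502]
contact_force: [0.2, 0.4, -0.0]
gripper_width: 54.0
```

>>> arm_command --increments '[[[0, 0, 0], [-20, 32, 0], 0.9], [[0, 0, 0], [-44, 70, 0], 0.9], [[0, 0, 0], [-68, 108, 0], 0.9], [[0, 0, 0], [-92, 146, 0], 0.9], [[0, 0, 0], [-116, 184, 0], 0.9]]'

```text
clock: 16.45
position: [541.9, 177.6, 164.9]
ee_rot: [-0.496, 0.506, 0.496, 0.502]
contact_force: [0.6, 0.5, -1.4]
gripper_width: 53.9
```

>>> arm_command --increments '[[[0, 0, 0], [-24, 38, 0], 0.9], [[0, 0, 0], [-48, 76, 0], 0.9], [[0, 0, 0], [-61, 99, 0], 0.9], [[0, 0, 0], [-61, 99, 0], 0.9], [[0, 0, 0], [-61, 99, 0], 0.9]]'

```text
clock: 16.95
position: [480.3, 276.9, 164.9]
ee_rot: [-0.497, 0.506, 0.496, 0.501]
contact_force: [-0.3, 0.3, 0.2]
gripper_width: 54.4
```

Next I lower it; the grasp height was 44.1, so the floor is reached at about 49.1.

>>> arm_command --increments '[[[0, 0, 0], [0, 0, -30], 0.9], [[0, 0, 0], [0, 0, -70], 0.9], [[0, 0, 0], [0, 0, -100], 0.9], [[0, 0, 0], [0, 0, -111], 0.9], [[0, 0, 0], [0, 0, -114], 0.9]]'

```text
clock: 17.45
position: [480.5, 275.5, 49.8]
ee_rot: [-0.496, 0.507, 0.495, 0.501]
contact_force: [-0.9, 0.9, -0.4]
gripper_width: 54.5
```

```bash
python3 - <<'E'
from h import *
s=readout.read_state(); print(s["position"],s["contact_force"])
im,d=imaging.get_image("side"); cv2.imwrite("pics/s4.png",cv2.resize(im[180:340,140:360],None,fx=3,fy=3))
E
```

```text
[480.46957932 275.53841124  49.82183208] [-0.8565757   0.91674583 -0.42382739]
```

View pics/s4.png

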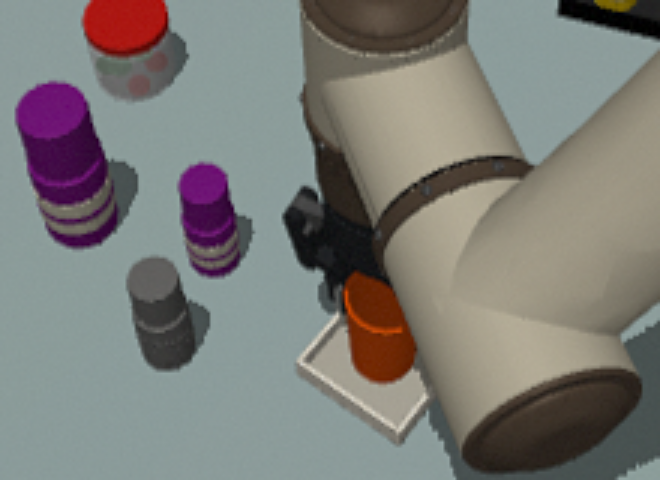

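The orange tumbler is in the wide well (crop pixel 382,345). I'll release it and go to the small purple dauber at about (208,220).

>>> arm_command --increments '[[[0, 0, 0], [0, 0, -1], 0.9], [[0, 0, 0], [0, 0, -1.5], 0.6], [[0, 0, 0], [0, 0, -1.5], 0.4], [[0, 0, 0], [0, 0, -1.5], 0], [[0, 0, 0], [0, 0, -1.5], 0]]'

```text
clock: 18.0
position: [481.2, 276.6, 49.8]
ee_rot: [-0.497, 0.506, 0.496, 0.502]
contact_force: [-0.6, 0.6, 0.2]
gripper_width: 80.7
```

>>> arm_command --increments '[[[0, 0, 0], [0, 0, 30], 0], [[0, 0, 0], [0, 0, 70], 0], [[0, 0, 0], [0, 0, 115], 0], [[0, 0, 0], [20, -2, 160], 0], [[0, 0, 0], [55, -6, 170], 0]]'

```text
clock: 18.5
position: [538.0, 272.4, 227.7]
ee_rot: [-0.498, 0.501, 0.496, 0.505]
contact_force: [1.1, 1.3, 0.3]
gripper_width: 85.2
```

>>> arm_command --increments '[[[0, 0, 0], [40, -4, 0], 0], [[0, 0, 0], [80, -8, 0], 0], [[0, 0, 0], [91, -10, 0], 0], [[0, 0, 0], [91, -10, 0], 0], [[0, 0, 0], [91, -10, 0], 0]]'

```text
clock: 19.0
position: [628.1, 262.3, 227.3]
ee_rot: [-0.498, 0.501, 0.496, 0.505]
contact_force: [0.2, 0.2, -0.0]
gripper_width: 85.3
```

```bash
python3 -c "
from h import *
find('purple','purple')"
```

```text
tcp [628.1 262.3 227.3] w 85.3
toolx [ 0.006  0.002 -1.   ] tooly [-1.     0.012 -0.006]
purple [237, 155, 32, 43, 1118] ztop 99 c [630.  260.6] r 16.5 zmin 48.0 shift [ 1.8 -1.7]
purple [104, 168, 78, 73, 3745] ztop 141 c [733.5 278.7] r 23.8 zmin 63.0 shift [105.3  16.4]
```

>>> arm_command --increments '[[[0, 0, 0], [4, -1, -40], 0.25], [[0, 0, 0], [4, -1, -85], 0.25], [[0, 0, 0], [4, -1, -130], 0.25], [[0, 0, 0], [4, -1, -160], 0.25], [[0, 0, 0], [4, -1, -164], 0.25]]'

```text
clock: 19.55
position: [628.0, 260.4, 59.5]
ee_rot: [-0.498, 0.504, 0.497, 0.502]
contact_force: [-0.2, 0.2, -0.7]
gripper_width: 64.3
```

>>> arm_command --increments '[[[0, 0, 0], [0, 0, 0], 0.5], [[0, 0, 0], [0, 0, 0], 0.9], [[0, 0, 0], [0, 0, 0], 0.9], [[0, 0, 0], [0, 0, 0], 0.9], [[0, 0, 0], [0, 0, 0], 0.9]]'

```text
clock: 20.05
position: [628.9, 261.2, 61.8]
ee_rot: [-0.498, 0.503, 0.497, 0.503]
contact_force: [-1.1, 0.5, 5.3]
gripper_width: 33.1
```

>>> arm_command --increments '[[[0, 0, 0], [0, 0, 0], 0.9], [[0, 0, 0], [0, 0, 20], 0.9], [[0, 0, 0], [0, 0, 50], 0.9], [[0, 0, 0], [0, 0, 85], 0.9], [[0, 0, 0], [0, 0, 120], 0.9]]'

```text
clock: 20.55
position: [628.5, 260.7, 182.1]
ee_rot: [-0.498, 0.503, 0.497, 0.502]
contact_force: [1.7, 0.3, -1.4]
gripper_width: 33.2
```

>>> arm_command --increments '[[[0, 0, 0], [-30, -10, 0], 0.9], [[0, 0, 0], [-72, -25, 0], 0.9], [[0, 0, 0], [-114, -40, 0], 0.9], [[0, 0, 0], [-148, -52, 0], 0.9], [[0, 0, 0], [-158, -56, 0], 0.9]]'

```text
clock: 21.05
position: [467.0, 202.8, 182.0]
ee_rot: [-0.497, 0.504, 0.497, 0.501]
contact_force: [0.1, -0.6, -1.6]
gripper_width: 33.0
```

>>> arm_command --increments '[[[0, 0, 0], [0, 0, -30], 0.9], [[0, 0, 0], [0, 0, -70], 0.9], [[0, 0, 0], [0, 0, -100], 0.9], [[0, 0, 0], [0, 0, -110], 0.9], [[0, 0, 0], [0, 0, -113], 0.9]]'

```text
clock: 21.55
position: [467.1, 202.5, 68.0]
ee_rot: [-0.497, 0.505, 0.497, 0.501]
contact_force: [0.3, -0.2, -0.5]
gripper_width: 33.2
```

```bash
python3 - <<'E'
from h import *
s=readout.read_state(); print(s["position"],s["contact_force"])
im,d=imaging.get_image("side"); cv2.imwrite("pics/s5.png",cv2.resize(im[180:340,140:360],None,fx=3,fy=3))
E
```

```text
[467.05055376 202.53634302  67.96264053] [ 0.31335844 -0.19005779 -0.54357335]
```

View pics/s5.png

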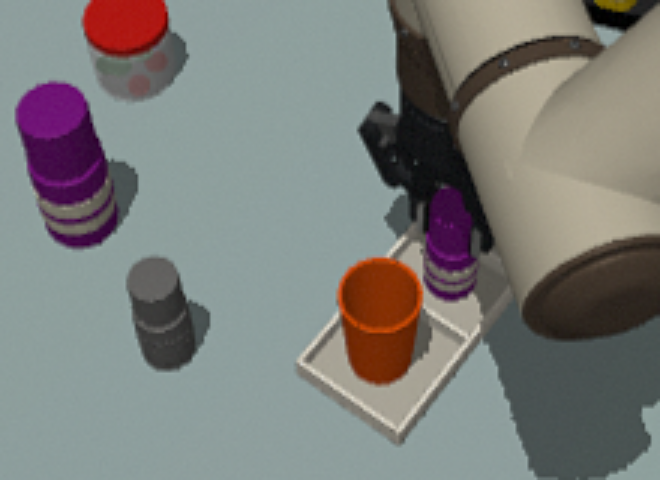

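The purple dauber is in the middle well (crop pixel 450,260) and the orange tumbler is upright in the wide well (380,320). I'll release and withdraw upward.

>>> arm_command --increments '[[[0, 0, 0], [0, 0, -1], 0.9], [[0, 0, 0], [0, 0, -1.5], 0.7], [[0, 0, 0], [0, 0, -1.5], 0.5], [[0, 0, 0], [0, 0, -1.5], 0.2], [[0, 0, 0], [0, 0, -1.5], 0]]'

```text
clock: 22.1
position: [467.8, 203.2, 67.7]
ee_rot: [-0.498, 0.504, 0.497, 0.502]
contact_force: [0.6, 0.4, 0.5]
gripper_width: 69.9
```

>>> arm_command --increments '[[[0, 0, 0], [0, 0, 10], 0], [[0, 0, 0], [0, 0, 50], 0], [[0, 0, 0], [0, 0, 95], 0], [[0, 0, 0], [-5, -30, 140], 0], [[0, 0, 0], [-15, -70, 160], 0]]'

```text
clock: 22.6
position: [454.7, 134.3, 232.4]
ee_rot: [-0.499, 0.5, 0.497, 0.503]
contact_force: [1.4, -0.5, -0.0]
gripper_width: 85.4
```

>>> arm_command --increments '[[[0, 0, 0], [-10, -40, 10], 0], [[0, 0, 0], [-20, -80, 20], 0], [[0, 0, 0], [-30, -120, 30], 0], [[0, 0, 0], [-30, -120, 30], 0], [[0, 0, 0], [-30, -120, 30], 0]]'

```text
clock: 23.1
position: [424.7, 13.7, 263.5]
ee_rot: [-0.499, 0.5, 0.496, 0.505]
contact_force: [0.3, 1.3, -0.9]
gripper_width: 85.7
```

```bash
python3 - <<'E'
from h import *
print(readout.read_state()["position"])
for n in ("top","side"):
    im,d=imaging.get_image(n); P=cloud(n,d); cv2.imwrite(f"pics/f_{n}.png",im)
    for col in HUE:
        k,l,st,ce=cv2.connectedComponentsWithStats(mask(im,col))
        for i in range(1,k):
            if st[i,4]<60: continue
            p=P[(l==i)&(d>0)]; zt=np.percentile(p[:,2],95); t=p[p[:,2]>zt-8]
            c,r=cv2.minEnclosingCircle(t[:,:2].astype(np.float32))
            if zt>60 : print(n,col,"z",round(zt),"c",np.round(c),round(r))
a=cv2.imread("pics/f_top.png");b=cv2.imread("pics/f_side.png")
cv2.imwrite("pics/f.png",cv2.hconcat([cv2.resize(a,(400,300)),cv2.resize(b,(400,300))]))
E
```

```text
[424.66294977  13.70787062 263.47426158]
top green z 94 c [ 485. -245.] 28
top orange z 94 c [484. 278.] 28
top yellow z 106 c [ 462. -105.] 17
top blue z 105 c [ 468. -169.] 17
top purple z 143 c [733. 278.] 25
top purple z 106 c [469. 202.] 17
side green z 95 c [ 456. -109.] 151
side orange z 94 c [484. 279.] 28
side yellow z 106 c [ 461. -102.] 18
side blue z 106 c [ 467. -168.] 18
side purple z 143 c [733. 279.] 25
side purple z 106 c [469. 204.] 17
```

View pics/f_top.png

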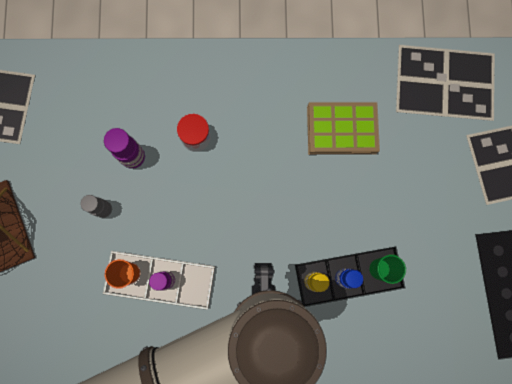

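View pics/f_side.png

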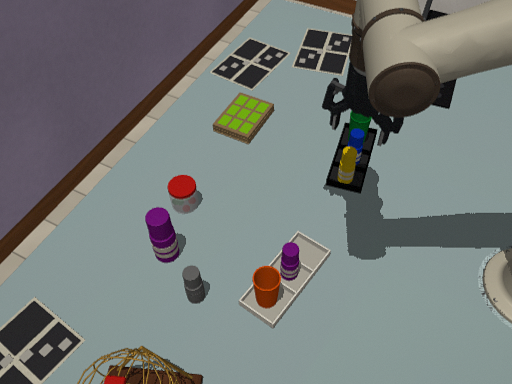

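The final views show all five standing in the right wells. In the top view they are green (391,268), blue (350,278), yellow (317,282), orange (122,273) and purple (161,281). The tops are at 94 and 106 mm, about 5 mm higher than before, so they are on the well floors. The jar and the boards are where they were, and the arm is clear. Handing in.

```bash
python3 -c "
from bench import arm; print(arm.job_done())"
```

```text
the job is handed in; nothing more can be done
None
```

Both kits are made up and the job is handed in, at about 23 s of the 128 s allowed.

- **Black tray:** the green tumbler is in the wide well, blue in the middle narrow well and yellow in the end one.
- **White tray:** the orange tumbler is in the wide well and the small purple dauber is in the middle narrow well.
- **Last checks:** both overhead views show every piece within about 5 mm of its well centre. The tops are at about 94 mm (tumblers) and 106 mm (daubers), which puts everything upright on the 5 mm floors. The jar, the boards, the big purple dauber and the grey one look unmoved, and the gripper was open and clear.
- **Checks that failed or disagreed:** the side camera's automatic position for the green tumbler was meaningless. Its colour region had a radius of 151 mm, probably because the arm partly hid the tumbler and something else green was picked up. The top view placed it at (485, -245) mm, against a well centre of (482, -243).

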